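Read a heater block's temperature through its sight port

ROBOT

A 6-joint arm with a two-finger parallel gripper is mounted at the origin on the work surface. World frame = base frame: x ahead of the robot, y to its left, z up, the work surface at z = 0. Lengths are in mm, angles in degrees, forces in N, time in s.
With the tool pointing down it reaches from about 350 to 850 mm from the base axis. Payload 8.1 kg.
Tool frame: the origin (TCP) lies midway between the tips of the shut fingers; the grasp point (between the pads) lies 19 mm behind it (r.pinch_z is the distance from the TCP to the grasp point, in mm); z points along the fingers, y is the line along which they close (so a half turn about z gives the same grasp; the last joint's range is limited). The gripper opens to 85 mm and grips with 20 to 120 N. Pads are 22 mm wide; open, the fingers measure 114 mm over their backs; the gripper's body (76 mm by 85 mm) begins 54 mm behind the grasp point. The pads swing forward as they close: fully open they stand 13 mm farther back than shut.
Start: joints at [-69.122, 7.471, 85.268, -0, 87.261, -4.893], TCP at [260.891, -540.316, 231.292] pointing down, gripper open.
Joint ranges: [-169.43, 169.43], [-51.17, 129.36], [1.28, 143.12], [-76.62, 256.62], [0, 156.53], [-152.29, 152.29]. Speed limits (degrees/s): [136.94, 136.94, 159.86, 180, 180, 180].

INTERFACE

Orientations are given as [roll, pitch, yaw] about the fixed x, y, z axes, in that order (R = Rz(yaw) Ry(pitch) Rx(roll)).
In Python, from bench import r gives the robot as it stands.
- The arm moves only by the shell command python3 -m jog 'ROWS' [OPENING] [FORCE]. ROWS is JSON, one flat list of numbers, 6 for each row, row after row: the shift along the tool's x, y, z in m, then the turn, a rotation vector about the tool's x, y, z in rad. A call has 1 to 8 rows; each row is the pose to reach, as a shift and turn from the pose commanded when the call began, along the tool's axes at that moment; what a row does not reach only later rows make up. A row lasts 1/8 s, in which the tool goes at most 62.5 mm and 10.7 degrees, less where a joint would pass 70% of its speed; a pose out of reach is approached as far as the arm can. A call with a gripper value outside its range is refused whole. OPENING is the opening, from -1 (shut) to 1 (fully open), set as the call begins (- or left out, the last holds). The fingers move at their own pace and stop on an object; FORCE is the grip in N (left out, the last holds). Time passes only in rows, so rows that repeat a pose let the fingers close. It gives the time, the measured TCP pose, the force, the opening and the grip force at its end, in the units of the state.
- r.sense(): the state, without advancing time (a new reading comes with each control period).
- r.snapshot(name): name is "scene" or "top" or "wrist"; returns a dict with "pixels" (480x640x3 uint8, red, green, blue), "range_z" (480x640 float32, mm along the optical axis (not along the pixel's ray), 0 where there is no reading), "K" (3x3 intrinsics, pixels), "rvec" (rotation vector, rad) and "tvec" (3), from world to camera coordinates, as OpenCV has them. Camera axes: x right, y down, z forward; pixel columns grow to the right and rows downward; lengths in mm; the calibration is good to about 2 mm. A picture is of the moment at which its call begins.
- r.hand_in(): hands the job in; it is judged then, once.
Trained networks look in a picture, given as the dict that the camera call returned (one of the last four; its "shot" number tells which), for a name from the list of things; names that differ only in an ending like _2 or _b are one class to them, and where a whole thing is asked for, a point or a joint stands for the part that bears it (a point fixed in the world has none). Each returns a list of dicts, best first, with "score" (0 to 1); they miss things now and then, are a little off and sometimes report something else, mostly with a low value. They report only what shows in the picture. A call takes as long as a camera call.
- r.look_for(picture, target): "bbox" ([left, top, right, bottom] in pixels, round what is visible of it).
- r.outline_of(picture, target): "region" (480x640 bool, what is visible of it) and "bbox" ([left, top, right, bottom] in pixels, round what is visible of it).
The state is a dict: "time": time; "joint_pos": joint angles; "qd": joint speeds; "joint_efforts": joint torques, N m; "tool_pos": TCP position; "tcp_rot": TCP orientation; "ft_force": force on the tool from outside, world axes, zero at the start; "wrist_torque": the same for the moment, N m; "finger_gap": finger opening in mm; "grip_force": force on a finger pad.
Only numpy, scipy, OpenCV 4.12 (cv2) and the standard library are available. Lean on these libraries where they do the work, as an engineer would, in place of code of your own. Each camera call takes 0.05 s, during which the arm holds its last target. There are 200 camera calls.

TASK

Take the infrared thermometer wand off its fork stand, put its steel nose through the round port in the heater's sloping clear cover, square to the cover, until the tip is about 30 mm from the black measuring disc on the block below and points at the middle of the disc, and hold it still there for two seconds. Then hang the wand back upright in the same fork, its collar resting flat on the fork, and let go. Work gently: do not push against the heater or its cover, and leave the other things on the bench where they stand.

Things in the scene. Friction and masses are not known exactly. Their poses are not given: they have to be found in the camera images.
- wand: Infrared thermometer wand, 178 mm, 160 g, hanging upright in the fork. Origin on its axis at the underside of the black collar (44 mm diameter, z 0 to 8 mm). Own z runs from nose to handle (up while hung). Steel nose: round, 16 mm diameter, 90 mm long (z -90 to 0). Grey handle: rectangular, 38 mm along own x, 30 mm along own y, z 8 to 88 mm.
- wand_tip (a point): centre of the nose's end face, on the wand's axis at own z = -90 mm; the lens looks from here along the wand's own -z
- wand_spot (a point): the point the wand measures: on its axis 32 mm ahead of the tip (own z = -122 mm)
- stand: Fixed metal stand, base 120 x 100 x 12 mm, post at the back (own x 45 to 61 mm). Horizontal fork, top at z = 115 mm, 8 mm thick: slot 26 mm wide along own y, open to own -x, closed at x = +16 mm; arms 20 mm wide, x -32 to +61 mm. Origin on the work surface under the middle of the hanging place: a hung wand's origin is at about (0, 0, 115 mm) here.
- cover: Heater's clear plastic cover, fixed, 200 x 200 x 5 mm, sloping down to the heater's front. Origin: centre of its underside and of the round port through it (34 mm diameter; black rubber rim 6 mm wide, 2 mm proud of the upper side). Own z square to the cover, up and out, 35 degrees from vertical towards the heater's front; own y level; own x up the slope.
- disc (a point): centre of the dull black measuring disc, 24 mm diameter, on top of the round aluminium block (70 mm diameter) under the cover; it lies on the port's axis 50 mm behind the underside of the cover (cover z = -50 mm)
- heater: Bench dry-block heater, fixed, white housing 260 deep (own x) x 240 wide (own y) x 70 mm high; two 14 mm posts (own x = 53, y = +-105 mm) up to 195 mm carry the back of the cover, the sides are open; origin in the middle of its footprint on the work surface, front faces own -x.
- tube_rack: bystander: fixed white tube rack 90 x 110 mm, 103 mm high with its tubes; origin under its centre. It and the stand may stand on either side of the heater
- beaker: bystander: loose glass beaker, 64 mm diameter, 80 mm high, origin under its centre
- dishes: bystander: loose stack of clear dishes, 90 mm diameter, 30 mm high, origin under its centre
- timer: bystander: loose white lab timer lying flat, 60 x 75 x 23 mm, origin under its centre
- amber_bottle: bystander: loose amber bottle, 70 mm diameter, 160 mm high, origin under its centre
- jar: bystander: loose glass jar with cap, 70 mm diameter, 100 mm high, origin under its centre

How it is judged (in metres and radians):
On the way, in this order (a step that is already met when the one before it is completed fails the run):
1. the wand is held by the gripper, its collar lifted at least 20 mm above the fork (contact force between the fingers and wand above 0.5 N and z of wand in the frame of stand above 0.135 m), for 0.1 s.
2. gripper holds the wand still 1 s (under 15 mm/s, 0.12 rad/s): tip 8-30 mm below the cover's underside, spot within 10 mm of the port's axis in x and y, within 8 degrees of square to the cover (contact force between the fingers and wand above 0.5 N and z of wand_tip in the frame of cover between -0.03 and -0.008 m and x of wand_spot in the frame of cover between -0.01 and 0.01 m and y of wand_spot in the frame of cover between -0.01 and 0.01 m and angle between the z axis of wand and the z axis of cover, either way round below 0.14 rad and linear speed of wand below 0.015 m/s and angular speed of wand below 0.12 rad/s), for 1 s.
At the end, for the whole second after the job is handed in: The wand hangs at rest in the fork: handle up, tilted less than 3.4 degrees, collar's underside within 3 mm of the fork's top, its axis within 9 mm of the slot's middle line and from 20 mm in front of to 12 mm behind the stand's origin (x of wand in the frame of stand between -0.02 and 0.012 m and y of wand in the frame of stand between -0.009 and 0.009 m and z of wand in the frame of stand between 0.112 and 0.118 m and angle between wand's own z axis and vertical below 0.06 rad and linear speed of wand below 0.01 m/s and angular speed of wand below 0.1 rad/s); the robot touches nothing.
It fails at once if the heater or its cover pressed with more than 10 N (contact force between heater and anything else above 10 N).
It fails at once if a bystander moved more than 25 mm (distance of any of beaker, dishes, timer, amber_bottle, jar from where it was at the start of the episode above 0.025 m).
It also fails if it takes over 61 s, if anything falls off the work surface, if the arm or the gripper's body presses on something with over 40 N, if the wrist force passes 120 N, or if a joint passes its speed limit or range.

## Working session

There is one attempt and no reset: what is moved stays moved. The work goes in short steps, Python scripts to look and compute and a shell command to move; the robot and the scene stay as the last step left them, time stands still between calls to the robot, and variables do not carry over. Pictures are saved under pics/ and viewed, at most 10 in all, crops included, and the job is handed in when it is done.

```bash
ls; mkdir -p pics
cat > h.py <<'E'
import numpy as np, cv2
from scipy.spatial.transform import Rotation as Ro
from bench import r
def cam(p):
    R=cv2.Rodrigues(np.array(p["rvec"],float))[0]; return R,np.array(p["tvec"],float).ravel(),np.array(p["K"],float)
def cloud(p):
    R,t,K=cam(p); z=p["range_z"].astype(float); v,u=np.mgrid[:480,:640]
    c=np.stack([(u-K[0,2])/K[0,0]*z,(v-K[1,2])/K[1,1]*z,z],-1)
    w=(c-t)@R; w[z==0]=np.nan; return w
def proj(p,X):
    R,t,K=cam(p); c=(np.atleast_2d(X)@R.T+t)@K.T; return c[:,:2]/c[:,2:]
def save(p,n): cv2.imwrite(f"pics/{n}.png",p["pixels"][:,:,::-1])
E
python3 - <<'E'
from h import *
for n in ["scene","top"]:
    p=r.snapshot(n); save(p,n+"0"); w=cloud(p); np.savez(n+"0.npz",w=w,px=p["pixels"],**{k:p[k] for k in("K","rvec","tvec","range_z")})
    for t in ["wand","stand","cover","heater","tube_rack","beaker","dishes","timer","amber_bottle","jar"]:
        try: o=r.outline_of(p,t)[:1]
        except Exception as e: print(t,e); continue
        for d in o:
            q=w[d["region"]]; q=q[~np.isnan(q[:,0])]
            print(n,t,round(d["score"],2),np.round(d["bbox"]),len(q),np.round(np.percentile(q,[2,50,98],axis=0)).tolist() if len(q) else "")
print(r.sense())
E
```

```text
pics
scene wand 0.57 [439. 268. 467. 303.] 654 [[456.0, 296.0, 114.0], [488.0, 319.0, 181.0], [494.0, 336.0, 205.0]]
scene stand 0.68 [407. 279. 471. 350.] 2490 [[443.0, 265.0, 0.0], [516.0, 323.0, 18.0], [552.0, 368.0, 118.0]]
scene cover 0.8 [228. 209. 345. 291.] 5059 [[526.0, -119.0, 92.0], [621.0, -13.0, 154.0], [702.0, 82.0, 203.0]]
scene heater 0.74 [202. 207. 352. 348.] 12680 [[526.0, -145.0, 29.0], [669.0, -6.0, 83.0], [782.0, 105.0, 201.0]]
scene tube_rack 0.81 [202. 130. 259. 188.] 1915 [[420.0, -394.0, 2.0], [479.0, -331.0, 52.0], [507.0, -286.0, 104.0]]
scene beaker 0.96 [288. 157. 312. 196.] 723 [[358.0, -178.0, 2.0], [386.0, -150.0, 51.0], [417.0, -120.0, 82.0]]
scene dishes 0.66 [378. 220. 416. 257.] 1153 [[333.0, 96.0, -2.0], [382.0, 139.0, 29.0], [419.0, 179.0, 34.0]]
scene timer 0.82 [326. 207. 364. 242.] 747 [[385.0, -25.0, -1.0], [423.0, 16.0, 21.0], [453.0, 53.0, 26.0]]
scene amber_bottle 0.94 [393. 344. 435. 392.] 1337 [[618.0, 311.0, 15.0], [651.0, 344.0, 108.0], [669.0, 373.0, 162.0]]
scene jar 0.81 [160. 177. 193. 225.] 1056 [[619.0, -372.0, 8.0], [653.0, -32
[... 1031 characters left out ...]
105.0]]
{'time': 1.1, 'joint_pos': array([-6.91223180e+01,  7.47103866e+00,  8.52707936e+01,  6.61487855e-04,
        8.72621980e+01, -4.89166714e+00]), 'qd': array([-0.00753907,  0.05813332, -0.01778385,  0.0286042 ,  0.05715833,
        0.0290478 ]), 'joint_efforts': array([-2.44711213e-03, -5.69330800e+01, -5.00873959e+01, -2.86631212e-04,
        1.23695871e-03,  4.04639206e-05]), 'tool_pos': array([ 260.87787823, -540.28987711,  231.2648263 ]), 'tcp_rot': array([-1.79996041e+02, -1.00198824e-03,  2.57693174e+01]), 'ft_force': array([-0.92084158,  0.34790879,  0.55685368]), 'wrist_torque': array([ 0.01532834,  0.06764135, -0.09146771]), 'grip_force': 0.0, 'finger_gap': 85.31786753684683}
```

Run:
```python
import cv2,numpy as np
t=cv2.imread("pics/top0.png");s=cv2.imread("pics/scene0.png")
a=cv2.resize(t[140:340,150:500],(800,457));cv2.imwrite("pics/topc.png",a)
b=cv2.resize(s[190:400,190:480],(800,579));cv2.imwrite("pics/scc.png",b)
```

```text
(no output)
```

View pics/topc.png

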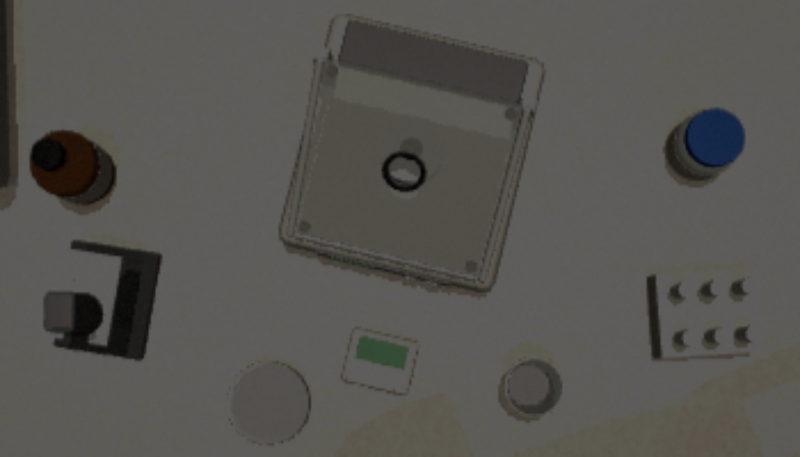

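View pics/scc.png

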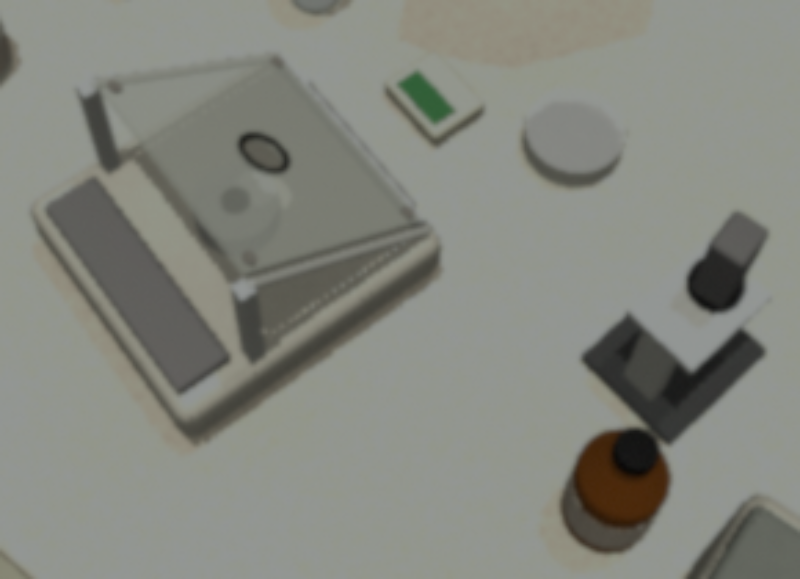

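```bash
cat > m.py <<'E'
from h import *
for n in ["scene","top"]:
    d=np.load(n+"0.npz"); w=d["w"]; px=d["px"].astype(int); g=px.sum(2)
    x,y,z=w[...,0],w[...,1],w[...,2]
    near=(abs(x-490)<110)&(abs(y-315)<90)
    for a,b,nm in [(108,119,"fork"),(5,17,"base"),(120,126,"collar"),(196,212,"top")]:
        q=w[near&(z>a)&(z<b)&~((x>590)&(y>290))]
        rc=cv2.minAreaRect(q[:,:2].astype(np.float32))
        print(n,nm,len(q),np.round(rc[0],1),np.round(rc[1],1),round(rc[2],1),"z",np.round(np.median(q[:,2]),1), "med",np.round(np.median(q,0),1))
    # cover plane via RANSAC-ish: normal prior
    cm=(x>500)&(x<720)&(y>-150)&(y<110)&(z>80)&(z<215)
    q=w[cm]; best=None; rng=np.random.default_rng(0)
    for _ in range(800):
        s=q[rng.choice(len(q),3,replace=False)]; nn=np.cross(s[1]-s[0],s[2]-s[0]); L=np.linalg.norm(nn)
        if L<500: continue
        nn/=L; nn*=np.sign(nn[2]); inl=abs((q-s[0])@nn)<2
        if nn[2]>.9 : continue
        if best is None or inl.sum()>best.sum(): best=inl
    Q=q[best]; c=Q.mean(0); nn=np.linalg.svd(Q-c,full_matrices=False)[2][2]; nn*=np.sign(nn[2])
    print(n,"plane",best.sum(),len(q),c.round(1),nn.round(4),"tilt",np.degrees(np.arccos(nn[2])).round(2),"yaw of -n",np.degrees(np.arctan2(-nn[1],-nn[0])).round(2))
    e1=np.cross([0,0,1],nn); e1/=np.linalg.norm(e1); e2=np.cross(nn,e1)
    rc=cv2.minAreaRect(np.c_[(Q-c)@e1,(Q-c)@e2].astype(np.float32)); C=c+rc[0][0]*e1+rc[0][1]*e2
    print(" rect centre",C.round(1),np.round(rc[1],1),round(rc[2],1))
    # ring: dark pixels; intersect rays w/ plane at +2 (upper side +2)
    R,t,K=cam(d); pos=-R.T@t
    u,v=proj(d,C)[0]
    m=np.zeros((480,640),bool); m[int(v)-22:int(v)+22,int(u)-22:int(u)+22]=1
    gg=g[m]; thr=np.percentile(gg,1)+0.35*(np.median(gg)-np.percentile(gg,1))
    _,lab,st,ce=cv2.connectedComponentsWithStats((m&(g<thr)).astype(np.uint8))
    for i in range(1,len(st)):
        if st[i,4]<8: continue
        vv,uu=np.nonzero(lab==i)
        dirs=np.c_[(uu-K[0,2])/K[0,0],(vv-K[1,2])/K[1,1],np.ones(len(uu))]@R
        X=pos+dirs*(((c+2*nn-pos)@nn)/(dirs@nn))[:,None]
        ab=np.c_[(X-C)@e1,(X-C)@e2].astype(np.float32)
        (ca,cb),rr=cv2.minEnclosingCircle(ab)
        print("  dark",st[i].tolist(),"circle",(C+ca*e1+cb*e2+0*nn).round(1),round(rr,1),"bb",(C+(ab.min(0)+ab.max(0))[0]/2*e1+(ab.min(0)+ab.max(0))[1]/2*e2).round(1))
E
python3 m.py
```

```text
scene fork 948 [491.5 315.8] [66.9 96.4] 80.1 z 114.5 med [507.  317.  114.5]
scene base 1187 [490.8 313.5] [195.3 166.9] 4.1 z 11.2 med [518.1 338.4  11.2]
scene collar 79 [494.4 323.8] [71.8 42.3] 16.6 z 122.6 med [481.1 324.1 122.6]
scene top 269 [474.3 317.7] [30.3 38.4] 87.3 z 202.5 med [475.8 318.  202.5]
scene plane 4381 6091 [615.  -15.  149.7] [-0.5537  0.1479  0.8195] tilt 34.97 yaw of -n -14.95
 rect centre [608.9 -14.6 145.5] [210.6 211.5] 0.3
  dark [276, 238, 19, 15, 97] circle [611.6 -18.  147.9] 21.7 bb [611.7 -18.  148. ]
top fork 629 [491.3 314.5] [67.8 93. ] 79.6 z 115.0 med [508.1 304.4 115. ]
top base 1159 [489.2 315. ] [219.7 177.8] 0.4 z 10.8 med [485.3 290.7  10.8]
top collar 77 [489.8 309.5] [56.5 93.7] 85.0 z 122.1 med [481.7 298.9 122.1]
top top 233 [472.  316.2] [31.7 37.5] 88.5 z 203.0 med [472.9 314.9 203. ]
top plane 3926 7623 [611.7 -21.1 148.8] [-0.5564  0.1522  0.8168] tilt 35.23 yaw of -n -15.3
 rect centre [607.2 -18.3 145.2] [214.1 209.7] 0.1
  dark [317, 207, 19, 17, 101] circle [609.4 -19.5 147. ] 21.9 bb [609.4 -19.3 146.9]
```

```bash
cat > go.py <<'E'
import sys,json
from h import *
def plan(pts,cur=None):
    s=r.sense()
    P,R=(np.array(s["tool_pos"]),Ro.from_euler("xyz",s["tcp_rot"],degrees=True)) if cur is None else cur
    for p in pts:
        R2=Ro.from_euler("xyz",p[3:],degrees=True); d=R.inv().apply(np.array(p[:3])-P)/1000; w=(R.inv()*R2).as_rotvec()
        print(p,"->",d.round(4).tolist(),w.round(4).tolist(),"rows>=",np.ceil(max(np.linalg.norm(d)/.0625,np.degrees(np.linalg.norm(w))/10.7)))
        P,R=np.array(p[:3]),R2
if __name__=="__main__":
    a=json.loads(sys.argv[1]); plan(a); s=r.sense(); print(round(s["time"],2),s["tool_pos"].round(1),s["tcp_rot"].round(2))
E
python3 go.py '[[500,-150,310,180,0,10],[473,317,310,180,0,-2.5]]'
```

```text
[500, -150, 310, 180, 0, 10] -> [0.385, -0.2475, -0.0787] [-0.0001, -0.0, 0.2752] rows>= 8.0
[473, 317, 310, 180, 0, -2.5] -> [0.0545, -0.4646, -0.0] [0.0, -0.0, 0.2182] rows>= 8.0
1.1 [ 260.9 -540.3  231.3] [-180.     -0.     25.77]
```

```bash
python3 -m jog '[0.05,-0.03,-0.03,0,0,0.04, 0.1,-0.065,-0.06,0,0,0.08, 0.15,-0.1,-0.079,0,0,0.12, 0.2,-0.13,-0.079,0,0,0.15, 0.25,-0.16,-0.079,0,0,0.18, 0.3,-0.19,-0.079,0,0,0.22, 0.345,-0.22,-0.079,0,0,0.25, 0.385,-0.2475,-0.079,0,0,0.275]' && python3 go.py '[[473,317,310,180,0,-2.5]]'
```

```text
time: 2.1
tool_pos: [500.8, -148.1, 310.5]
tcp_rot: [180.0, -0.0, 10.0]
ft_force: [-0.9, -1.9, -0.9]
finger_gap: 85.4
grip_force: 0.0
[473, 317, 310, 180, 0, -2.5] -> [0.0534, -0.4629, 0.0004] [0.0002, -0.0006, 0.2182] rows>= 8.0
2.1 [ 500.8 -148.1  310.5] [ 1.7998e+02 -3.0000e-02  1.0000e+01]
```

```bash
python3 -m jog '[0.007,-0.058,0,0,0,0.03, 0.014,-0.116,0,0,0,0.06, 0.021,-0.174,0,0,0,0.09, 0.028,-0.232,0,0,0,0.12, 0.034,-0.29,0,0,0,0.15, 0.041,-0.348,0,0,0,0.18, 0.048,-0.406,0,0,0,0.2, 0.0545,-0.4646,0,0,0,0.218]' && python3 -m jog '[0,0,0,0,0,0, 0,0,0,0,0,0]'
python3 - <<'E'
from h import *
p=r.snapshot("wrist"); save(p,"wr0"); w=cloud(p)
x,y,z=w[...,0],w[...,1],w[...,2]
for a,b,nm in [(196,210,"top"),(109,118,"fork")]:
    q=w[(abs(x-490)<110)&(abs(y-315)<90)&(z>a)&(z<b)]
    if len(q)<5: print(nm,len(q)); continue
    rc=cv2.minAreaRect(q[:,:2].astype(np.float32)); print(nm,len(q),np.round(rc[0],1),np.round(rc[1],1),round(rc[2],1),np.median(q[:,2]).round(1))
for t in ["wand","stand"]:
    print(t,[(round(d["score"],2),np.round(d["bbox"])) for d in r.look_for(p,t)[:2]])
print(r.sense()["tool_pos"])
E
```

```text
time: 3.1
tool_pos: [472.5, 318.9, 310.5]
tcp_rot: [-180.0, -0.0, -2.5]
ft_force: [0.8, -0.2, -0.1]
finger_gap: 85.7
grip_force: 0.0
time: 3.35
tool_pos: [472.7, 316.9, 310.1]
tcp_rot: [180.0, 0.0, -2.4]
ft_force: [0.2, -1.0, -0.2]
finger_gap: 85.0
grip_force: 0.0
top 2119 [473.2 316.5] [29.8 37.5] 88.4 203.9
fork 5152 [490.7 314.9] [66.1 93.2] 79.7 116.2
wand [(0.57, array([294., 188., 345., 262.]))]
stand [(0.56, array([272., 115., 370., 243.]))]
[473.2645048  315.83417744 310.52641042]
```

View pics/wr0.png

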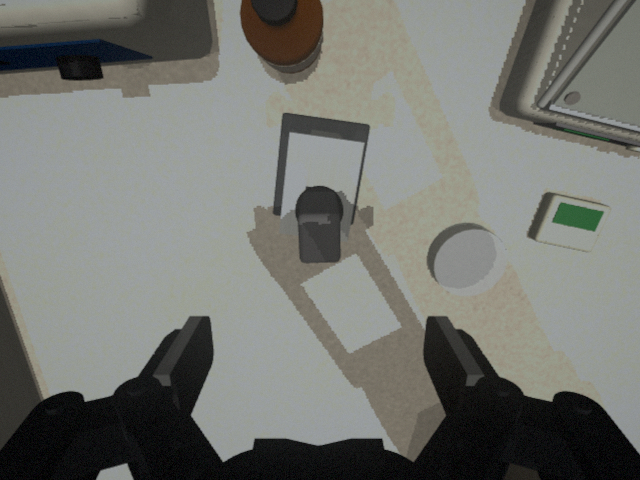

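```bash
python3 -m jog '[0,0,0.025,0,0,0, 0,0,0.05,0,0,0, 0,0,0.075,0,0,0, 0,0,0.1,0,0,0, 0,0,0.12,0,0,0, 0,0,0.14,0,0,0, 0,0,0.152,0,0,0, 0,0,0.159,0,0,0]' 1 && python3 -m jog '[0,0,0,0,0,0, 0,0,0,0,0,0, 0,0,0,0,0,0, 0,0,0,0,0,0, 0,0,0,0,0,0, 0,0,0,0,0,0, 0,0,0,0,0,0, 0,0,0,0,0,0]' -1 80
```

```text
time: 4.5
tool_pos: [472.8, 316.8, 150.7]
tcp_rot: [180.0, 0.0, -2.5]
ft_force: [0.2, -0.1, 0.1]
finger_gap: 85.2
grip_force: 0.0
time: 5.5
tool_pos: [473.4, 317.3, 152.2]
tcp_rot: [-180.0, -0.1, -2.5]
ft_force: [-1.5, -0.7, 7.3]
finger_gap: 29.2
grip_force: 79.2
```

```bash
python3 -m jog '[0,0,-0.01,0,0,0, 0,0,-0.03,0,0,0, 0,0,-0.055,0,0,0, 0,0,-0.08,0,0,0, 0,0,-0.105,0,0,0, 0,0,-0.13,0,0,0, 0,0,-0.15,0,0,0, 0,0,-0.16,0,0,0]' && python3 go.py '[[499,11.4,312,180,-35,-15.1]]'
```

```text
time: 6.5
tool_pos: [473.3, 317.2, 313.4]
tcp_rot: [-179.9, -0.1, -2.5]
ft_force: [-0.3, 1.2, -2.6]
finger_gap: 29.1
grip_force: 78.7
[499, 11.4, 312, 180, -35, -15.1] -> [0.0389, 0.3044, 0.0011] [-0.0686, 0.6066, 0.213] rows>= 5.0
6.5 [473.3 317.2 313.4] [-1.7993e+02 -1.1000e-01 -2.4700e+00]
```

```bash
python3 -m jog '[0.003,0.03,0,-0.005,0.04,0.015, 0.008,0.075,0,-0.014,0.12,0.045, 0.013,0.125,0,-0.024,0.22,0.075, 0.018,0.175,0,-0.034,0.32,0.11, 0.024,0.225,0,-0.046,0.42,0.145, 0.03,0.265,0,-0.058,0.52,0.18, 0.036,0.293,0,-0.066,0.58,0.205, 0.0389,0.3044,0.001,-0.0686,0.6066,0.213]' && python3 -m jog '[0,0,0,0,0,0, 0,0,0,0,0,0]'
cat > held.py <<'E'
from h import *
from scipy.optimize import least_squares
N=np.array([-0.555,0.150,0.8185]); N/=np.linalg.norm(N); U=np.array([613.3,-19.5,143.4])
s=r.sense(); P=s["tool_pos"]; R=Ro.from_euler("xyz",s["tcp_rot"],degrees=True).as_matrix(); print("tcp",P.round(1),s["tcp_rot"].round(2))
for n in ["scene","top"]:
    p=r.snapshot(n); save(p,"held_"+n); w=cloud(p)
    l=(w-P)@R   # tool frame coordinates
    m=(np.hypot(l[...,0],l[...,1])<18)&(l[...,2]>48)&(l[...,2]<130)
    q=l[m]; print(n,len(q), q[:,2].max().round(1) if len(q) else "")
    if len(q)>30:
        f=lambda v:np.hypot(q[:,0]-v[0]-v[1]*(q[:,2]-90),q[:,1]-v[2]-v[3]*(q[:,2]-90))-8
        o=least_squares(f,[0,0,0,0],loss="soft_l1",f_scale=1.5); v=o.x
        a=R@np.array([v[1],v[3],1]); a/=np.linalg.norm(a)
        print(" axis tool x,y at z90",v[[0,2]].round(2),"slopes deg",np.degrees(v[[1,3]]).round(2),"res",np.median(abs(f(v))).round(2),"angle to -n",np.degrees(np.arccos(-a@N)).round(2))
    m2=(np.hypot(l[...,0],l[...,1])<24)&(l[...,2]>20)&(l[...,2]<50)&(np.hypot(l[...,0],l[...,1])>19)
    print(" collar z range",np.percentile(l[m2][:,2],[5,50,95]).round(1) if m2.sum() else "")
E
python3 held.py
```

```text
time: 7.5
tool_pos: [498.0, 10.0, 309.6]
tcp_rot: [179.9, -34.9, -15.1]
ft_force: [-0.2, 0.4, -1.1]
finger_gap: 29.3
grip_force: 79.1
time: 7.75
tool_pos: [498.7, 11.8, 310.4]
tcp_rot: [179.9, -34.8, -15.0]
ft_force: [0.3, -0.5, -1.4]
finger_gap: 29.5
grip_force: 79.1
tcp [498.7  11.8 310.4] [179.91 -34.85 -15.01]
scene 254 126.4
 axis tool x,y at z90 [-1.8  -0.26] slopes deg [0.01 0.77] res 1.0 angle to -n 0.82
 collar z range [21.5 31.1 36.7]
top 106 128.1
 axis tool x,y at z90 [-1.18  0.92] slopes deg [-0.39  0.37] res 0.64 angle to -n 0.74
 collar z range [23.4 29.9 36.5]
```

View pics/held_scene.png

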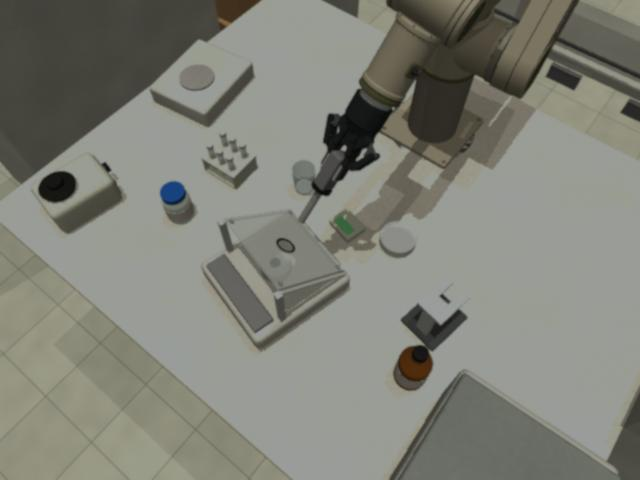

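Run:
```python
from go import *
N=np.array([-0.555,0.150,0.8185]); N/=np.linalg.norm(N); U=np.array([613.3,-19.5,143.4])
R=Ro.from_euler("xyz",[180,-35,-15.1],degrees=True).as_matrix()
T=lambda h:(U+h*N+1.4*R[:,0]-0.4*R[:,1]).tolist()+[180,-35,-15.1]
for h in (150,106): plan([T(h)])
```

```text
[531.2808607026079, 3.0821844101097637, 266.9493337493114, 180, -35, -15.1] -> [0.0028, 0.0001, 0.0549] [0.0005, 0.0025, 0.0018] rows>= 1.0
[555.6951575786187, -3.5162742050282665, 230.94374457270823, 180, -35, -15.1] -> [0.003, 0.0001, 0.0989] [0.0005, 0.0025, 0.0018] rows>= 2.0
```

```bash
python3 -m jog '[0.003,0,0.01,0,0.002,0.002, 0.003,0,0.022,0,0.002,0.002, 0.003,0,0.034,0,0.002,0.002, 0.003,0,0.046,0,0.002,0.002, 0.003,0,0.055,0,0.002,0.002, 0.003,0,0.055,0,0.002,0.002]' && python3 held.py
python3 - <<'E'
import cv2,numpy as np
a=cv2.imread("pics/held_scene.png")[190:310,230:370];b=cv2.imread("pics/held_top.png")[160:280,260:400]
cv2.imwrite("pics/pre.png",np.hstack([cv2.resize(i,(395,339),interpolation=cv2.INTER_CUBIC) for i in(a,b)]))
E
```

```text
time: 8.6
tool_pos: [531.1, 2.0, 265.6]
tcp_rot: [179.9, -34.9, -15.2]
ft_force: [-0.0, 0.2, -1.7]
finger_gap: 29.0
grip_force: 79.1
tcp [531.1   2.  265.6] [179.94 -34.91 -15.18]
scene 234 127.7
 axis tool x,y at z90 [-1.94 -0.26] slopes deg [-1.11  0.81] res 0.86 angle to -n 1.56
 collar z range [21.6 30.6 36.9]
top 92 127.5
 axis tool x,y at z90 [-0.42  0.66] slopes deg [-0.14  0.63] res 0.57 angle to -n 0.79
 collar z range [22.7 29.4 35.9]
```

View pics/pre.png

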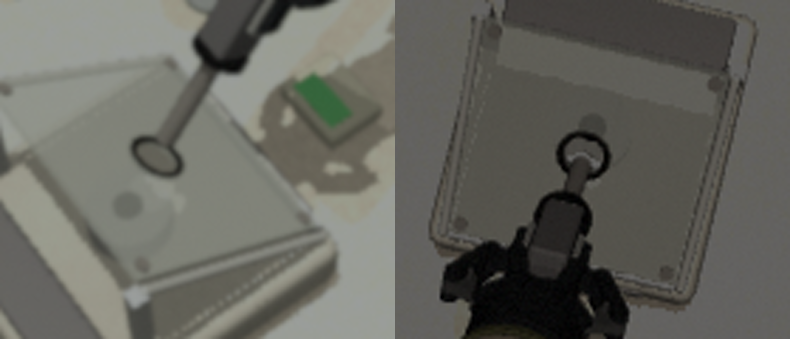

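```bash
python3 -m jog '[0,0,0.006,0,0,0, 0,0,0.012,0,0,0, 0,0,0.018,0,0,0, 0,0,0.024,0,0,0, 0,0,0.03,0,0,0, 0,0,0.036,0,0,0, 0,0,0.041,0,0,0, 0,0,0.0445,0,0,0]' && python3 -m jog '[0,0,0,0,0,0, 0,0,0,0,0,0, 0,0,0,0,0,0, 0,0,0,0,0,0]'
python3 - <<'E'
from go import *
N=np.array([-0.555,0.150,0.8185]); N/=np.linalg.norm(N); U=np.array([613.3,-19.5,143.4])
R=Ro.from_euler("xyz",[180,-35,-15.1],degrees=True).as_matrix()
plan([(U+106*N+1.4*R[:,0]-0.4*R[:,1]).tolist()+[180,-35,-15.1]])
E
```

```text
time: 9.7
tool_pos: [556.1, -4.5, 230.1]
tcp_rot: [180.0, -35.0, -15.2]
ft_force: [0.6, -0.4, -2.5]
finger_gap: 29.2
grip_force: 79.1
time: 10.2
tool_pos: [556.0, -4.4, 230.7]
tcp_rot: [180.0, -35.0, -15.2]
ft_force: [0.5, -0.3, -1.9]
finger_gap: 29.4
grip_force: 79.1
[555.6951575786187, -3.5162742050282665, 230.94374457270823, 180, -35, -15.1] -> [-0.0003, -0.0008, -0.0005] [0.0011, -0.0008, -0.0011] rows>= 1.0
```

```bash
python3 -m jog '[0,0,0,0,0,0, 0,0,0,0,0,0, 0,0,0,0,0,0, 0,0,0,0,0,0, 0,0,0,0,0,0, 0,0,0,0,0,0, 0,0,0,0,0,0, 0,0,0,0,0,0]' && python3 -m jog '[0,0,0,0,0,0, 0,0,0,0,0,0, 0,0,0,0,0,0, 0,0,0,0,0,0, 0,0,0,0,0,0, 0,0,0,0,0,0, 0,0,0,0,0,0, 0,0,0,0,0,0]' && python3 held.py
python3 - <<'E'
import cv2,numpy as np
a=cv2.imread("pics/held_scene.png")[190:310,230:370];b=cv2.imread("pics/held_top.png")[160:280,260:400]
cv2.imwrite("pics/ins.png",np.hstack([cv2.resize(i,(395,339),interpolation=cv2.INTER_CUBIC) for i in(a,b)]))
E
```

```text
time: 11.2
tool_pos: [556.0, -4.5, 230.5]
tcp_rot: [180.0, -35.0, -15.2]
ft_force: [0.1, -0.2, -0.8]
finger_gap: 28.8
grip_force: 79.1
time: 12.2
tool_pos: [556.0, -4.4, 230.5]
tcp_rot: [180.0, -35.0, -15.2]
ft_force: [-0.6, -0.2, -1.6]
finger_gap: 29.2
grip_force: 79.1
tcp [556.   -4.4 230.5] [179.98 -35.03 -15.18]
scene 200 109.5
 axis tool x,y at z90 [-1.17  0.66] slopes deg [2.5  2.49] res 1.27 angle to -n 3.52
 collar z range [21.9 30.6 36.3]
top 99 121.4
 axis tool x,y at z90 [-0.1   0.13] slopes deg [ 2.33 -0.95] res 1.68 angle to -n 2.44
 collar z range [22.3 30.2 36.4]
```

View pics/ins.png

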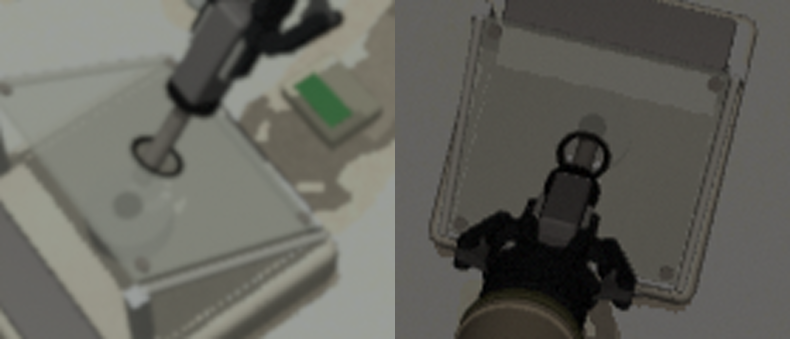

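```bash
python3 -m jog '[0,0,-0.008,0,0,0, 0,0,-0.016,0,0,0, 0,0,-0.026,0,0,0, 0,0,-0.038,0,0,0, 0,0,-0.054,0,0,0, 0,0,-0.072,0,0,0, 0,0,-0.09,0,0,0, 0,0,-0.1,0,0,0]' && python3 go.py '[[474,317,313,180,0,-2.5]]'
```

```text
time: 13.3
tool_pos: [500.4, 10.9, 314.3]
tcp_rot: [-180.0, -35.1, -15.2]
ft_force: [-0.1, -0.5, -1.3]
finger_gap: 29.0
grip_force: 79.1
[474, 317, 313, 180, 0, -2.5] -> [-0.0872, -0.2885, -0.0597] [0.0675, -0.6109, -0.2144] rows>= 5.0
13.3 [500.4  10.9 314.3] [-179.98  -35.15  -15.19]
```

```bash
python3 -m jog '[-0.008,-0.027,-0.006,0.005,-0.05,-0.02, -0.02,-0.066,-0.014,0.014,-0.13,-0.045, -0.034,-0.112,-0.023,0.025,-0.22,-0.078, -0.048,-0.16,-0.033,0.036,-0.32,-0.113, -0.062,-0.206,-0.043,0.047,-0.42,-0.148, -0.074,-0.246,-0.051,0.057,-0.52,-0.18, -0.083,-0.275,-0.057,0.064,-0.58,-0.203, -0.087,-0.2885,-0.06,0.0675,-0.611,-0.2144]' && python3 -m jog '[0,0,0,0,0,0, 0,0,0,0,0,0]' && python3 held.py && python3 go.py '[[474,317,313,180,0,-2.5]]'
```

```text
time: 14.3
tool_pos: [474.2, 318.3, 310.8]
tcp_rot: [180.0, 0.3, -2.4]
ft_force: [-0.1, 0.0, -1.4]
finger_gap: 29.0
grip_force: 79.4
time: 14.55
tool_pos: [474.3, 316.2, 311.5]
tcp_rot: [180.0, 0.1, -2.5]
ft_force: [0.1, -1.0, -2.7]
finger_gap: 29.4
grip_force: 79.4
tcp [474.3 316.2 311.5] [ 1.7996e+02  9.0000e-02 -2.5400e+00]
scene 130 128.7
 axis tool x,y at z90 [-1.11 -0.07] slopes deg [-0.58  0.37] res 0.52 angle to -n 35.65
 collar z range [22.5 30.3 37. ]
top 4 123.4
 collar z range [23.4 28.1 35.6]
[474, 317, 313, 180, 0, -2.5] -> [-0.0002, -0.0009, -0.0012] [0.0003, 0.0014, -0.0009] rows>= 1.0
14.65 [474.2 316.1 311.8] [ 1.7998e+02  8.0000e-02 -2.5500e+00]
```

```bash
python3 -m jog '[0,-0.0008,0.015,0,0.001,0, 0,-0.0008,0.04,0,0.001,0, 0,-0.0008,0.065,0,0.001,0, 0,-0.0008,0.09,0,0.001,0, 0,-0.0008,0.11,0,0.001,0, 0,-0.0008,0.13,0,0.001,0, 0,-0.0008,0.145,0,0.001,0, 0,-0.0008,0.152,0,0.001,0]' && python3 -m jog '[0,0,0.002,0,0,0, 0,0,0.004,0,0,0, 0,0,0.005,0,0,0, 0,0,0.005,0,0,0]'
```

```text
time: 15.65
tool_pos: [473.6, 317.3, 158.3]
tcp_rot: [180.0, 0.1, -2.5]
ft_force: [0.3, 0.5, -1.4]
finger_gap: 29.4
grip_force: 79.4
time: 16.15
tool_pos: [474.1, 317.6, 154.8]
tcp_rot: [-180.0, 0.0, -2.5]
ft_force: [0.2, 0.2, -1.5]
finger_gap: 29.5
grip_force: 79.4
```

Still hanging free (−1.5 N); inch down to contact.

```bash
for i in 1; do python3 -m jog '[0,0,0.001,0,0,0, 0,0,0.001,0,0,0]'; python3 -m jog '[0,0,0.001,0,0,0, 0,0,0.001,0,0,0]'; python3 -m jog '[0,0,0.001,0,0,0, 0,0,0.001,0,0,0]'; done | grep -E 'pos|force'
```

```text
tool_pos: [473.9, 317.5, 153.4]
ft_force: [-0.3, 0.0, -1.7]
grip_force: 79.4
tool_pos: [473.8, 317.5, 152.3]
ft_force: [-0.2, -0.2, -1.6]
grip_force: 79.4
tool_pos: [474.0, 317.5, 152.2]
ft_force: [-2.3, -2.8, 4.5]
grip_force: 80.3
```

```bash
python3 -m jog '[0,0,0,0,0,0, 0,0,0,0,0,0]' -1 20 && python3 -m jog '[0,0,0,0,0,0, 0,0,0,0,0,0, 0,0,0,0,0,0, 0,0,0,0,0,0, 0,0,0,0,0,0, 0,0,0,0,0,0, 0,0,0,0,0,0, 0,0,0,0,0,0]' 1 && python3 -m jog '[0,0,-0.01,0,0,0, 0,0,-0.025,0,0,0, 0,0,-0.045,0,0,0, 0,0,-0.065,0,0,0, 0,0,-0.09,0,0,0, 0,0,-0.115,0,0,0, 0,0,-0.14,0,0,0, 0,0,-0.16,0,0,0]' && python3 -m jog '[0,0,0,0,0,0, 0,0,0,0,0,0]'
python3 - <<'E'
from h import *
p=r.snapshot("wrist"); save(p,"end"); w=cloud(p)
x,y,z=w[...,0],w[...,1],w[...,2]
for a,b,nm in [(190,215,"top"),(109,118.5,"fork")]:
    q=w[(abs(x-490)<110)&(abs(y-315)<90)&(z>a)&(z<b)]
    rc=cv2.minAreaRect(q[:,:2].astype(np.float32)); print(nm,len(q),np.round(rc[0],1),np.round(rc[1],1),round(rc[2],1),np.median(q[:,2]).round(1), np.linalg.lstsq(np.c_[q[:,:2]-q[:,:2].mean(0),np.ones(len(q))],q[:,2],rcond=None)[0].round(3))
E
```

```text
time: 17.15
tool_pos: [474.0, 317.5, 152.2]
tcp_rot: [180.0, 0.1, -2.5]
ft_force: [-3.7, -3.0, 6.2]
finger_gap: 29.4
grip_force: 80.3
time: 18.15
tool_pos: [473.9, 317.5, 151.5]
tcp_rot: [180.0, 0.1, -2.5]
ft_force: [0.1, -0.4, 0.2]
finger_gap: 85.4
grip_force: 0.0
time: 19.15
tool_pos: [474.4, 317.7, 314.1]
tcp_rot: [-180.0, -0.0, -2.5]
ft_force: [0.5, 0.3, 0.9]
finger_gap: 85.7
grip_force: 0.0
time: 19.4
tool_pos: [473.9, 317.4, 310.6]
tcp_rot: [180.0, 0.1, -2.5]
ft_force: [-0.3, -0.6, -0.3]
finger_gap: 85.1
grip_force: 0.0
top 2211 [473.2 317.4] [30.  38.8] 87.0 203.8 [-8.30000e-02  2.00000e-03  2.03155e+02]
fork 5168 [490.6 314.9] [66.2 93.2] 79.9 116.2 [-1.00000e-03  0.00000e+00  1.16171e+02]
```

View pics/end.png

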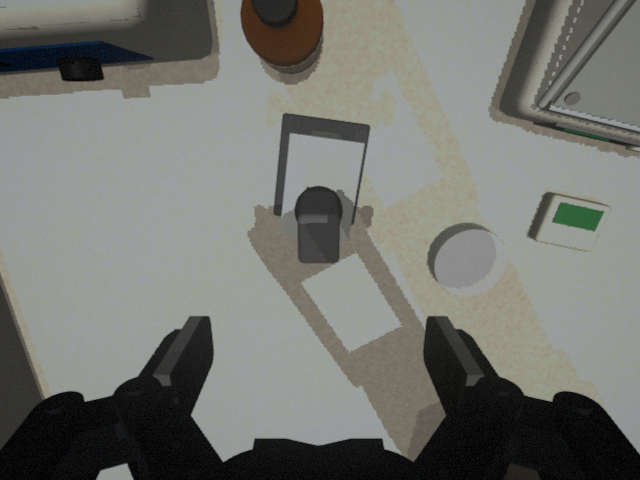

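The picture shows the wand back in the fork: handle top at (320,235), collar at (320,205), the same place and height as at the start. The gripper is clear of it.

```bash
python3 -c "
from bench import r
print(r.hand_in())"
```

```text
the job is handed in; nothing more can be done
None
```

The job is handed in, with no verdict reported back: the wand's nose was held still in the port, aimed at the disc about 30 mm away, for over two seconds, then the wand was hung back in its fork, where the last picture shows it at its starting place and height with the gripper clear.

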